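# Shut and fasten the water filter's cover

### The arm

A 6-joint arm with a two-finger parallel gripper is mounted at the origin on a cart in front of the work surface, level with it; the furniture and walls round the work are solid. World frame = base frame: x ahead of the robot, y to its left, z up, the work surface at z = 0. Lengths are in mm, angles in degrees, forces in N, time in s.
With the tool pointing down it reaches from about 375 to 825 mm from the base axis. Payload 5.5 kg.
Tool frame: the origin (TCP) lies on the front face of the gripper's body, between the roots of the fingers; the fingertips stand tips_ahead ahead of it and the grasp point (between the pads) lies 54 mm ahead of it (tips_ahead is the distance from the TCP to the fingertips, in mm); z points along the fingers, y is the line along which they close (so a half turn about z gives the same grasp; the last joint's range is limited). The gripper opens to 85 mm and grips with 20 to 120 N. Pads are 22 mm wide; open, the fingers measure 114 mm over their backs; the gripper's body (76 mm by 85 mm) begins 54 mm behind the grasp point. The pads swing forward as they close: fully open they stand 13 mm farther back than shut.
Start: joints at [70.76, 17.962, -2.699, 69.339, 0, 90], TCP at [197.711, 566.485, 303.899] pointing down, gripper open.
Joint ranges: [-152.73, 152.73], [-39.44, 99.34], [-58.76, 71.6], [-118.89, 123.64], [-81.53, 83.1], [-180, 180]. Speed limits (degrees/s): [136.94, 136.94, 172.46, 180, 180, 180].

### API

Orientations are given as [roll, pitch, yaw] about the fixed x, y, z axes, in that order (R = Rz(yaw) Ry(pitch) Rx(roll)).
In Python, from cell import get_obs, grab_frame, calibration, close_job, tips_ahead gives the robot as it stands.
- The arm moves only by the tool move_arm, never from a script. Its argument "moves" is a list of rows, each an object of numbers: "tx", "ty", "tz": the shift along the tool's x, y, z in cm; "rx", "ry", "rz": the turn, a rotation vector about the tool's x, y, z in rad. A call has 1 to 12 rows; each row shifts and turns the commanded pose from where the row before left it, along the tool's axes as they then stand; what a row does not reach is not made up. A row lasts 1/12 s, in which the tool goes at most 41.7 mm and 7.16 degrees, less where a joint would pass 70% of its speed; a pose out of reach is approached as far as the arm can. A call with a gripper value outside its range is refused whole. "jaw" is the closure in counts, from 0 (fully open) to 255 (shut), set as the call begins (left out, the last holds). The fingers move at their own pace and stop on an object; the grip force is fixed at half the most. Time passes only in rows, so rows that do not move let the fingers close. It gives the time, the measured TCP pose, the force, the opening and the grip force at its end, in the units of the state.
- get_obs(): the state, without advancing time (a new reading comes with each control period).
- grab_frame(name): name is "scene" or "top" or "wrist"; returns (picture, depth): 384x512x3 uint8, blue, green, red; 384x512 float32, mm along the optical axis (not along the pixel's ray), 0 where there is no reading.
- calibration(name): a dict with "fx", "fy", "cx", "cy" (pixels), "dist_coeffs" ([k1, k2, p1, p2, k3] as OpenCV has them; the pictures are not rectified), "eye" and "orientation" of the camera in the world; the wrist camera has in their place "mount" (4x4, takes a point from camera to tool coordinates, whose origin is the TCP and whose axes are the flange's). Camera axes: x right, y up, looking along -z (the intrinsics and any distortion apply to the point x, -y, -z); pixel columns grow to the right and rows downward; lengths in mm; the calibration is good to about 2 mm. A picture is of the moment at which its call begins: read the wrist's pose just before it. calibration takes no time and is no camera call.
- close_job(): hands the job in; it is judged then, once.
The state is a dict: "t": time; "joint_pos": joint angles; "qvel": joint speeds; "joint_torque": joint torques, N m; "position": TCP position; "eef_rot": TCP orientation; "ft_force": force on the tool from outside, world axes, zero at the start; "torque": the same for the moment, N m; "opening": opening from 0.0 (shut) to 1.0 (fully open); "gripper_force": force on a finger pad.
Only numpy, scipy, OpenCV 4.12 (cv2) and the standard library are available. Lean on these libraries where they do the work, as an engineer would, in place of code of your own. Each camera call takes 0.05 s, during which the arm holds its last target. There are 200 camera calls.

### The job

The worktop water filter has its cartridge in, but its cover stands open. Swing the cover shut, then push the steel wing-headed stud down gently until you feel it meet its springy stop, and keep it down while you turn it a quarter turn clockwise; let go, so that its cam has sprung up into the catch and the cover stays fastened. Do not force the stud, either downward or round, and leave the salt shaker, jam jar and mug where they stand.

Things in the scene. Friction and masses are not known exactly. Their poses are not given: they have to be found in the camera images.
- filter_unit: White plastic water-filter housing, 190 (x) x 130 (y) x 85 mm high, open on top, fixed. Origin: centre of its underside, z up, -x end toward the robot. The cover's hinge line lies along y at x = +99, z = 85 mm (far rim). Grey hose stubs stick out 16 mm from both long sides at x = +55 mm. With the cover shut, the stud's axis stands at x = -55, y = 0 and the cover's outer face at z = 93 mm.
- cover (a joint): Hinge angle of the white cover (196 x 134 x 8 mm, about 0.25 kg): 0 shut, grows as its robot-side edge rises about the far hinge; starts at 0.5 to 0.9 rad. The hinge is stiff (0.5 N m friction): the cover stays where it is left and closes with a few newtons at its edge; at 0 it meets a hard stop. Its plain outer face can be pushed down beside the stud.
- cover_edge (a point): Point on the cover's outer face, 180 mm from the hinge line and 19 mm from the edge nearest the robot, in the middle of its width; x along the cover toward the hinge, z out of the outer face.
- stud: Steel quarter-turn stud in the cover, 154 mm from the hinge line, mid-width; z along its axis out of the cover (frame does not turn with the head). Origin level with the cover's outer face when not pressed, moves down with the stud. It goes down up to 18 mm against a soft spring: 3 N at first, then 0.5 N more per mm. Its cam, a 24 mm cross bar, sits 25 to 31 mm below the origin.
- wing_top (a point): Centre of the top of the stud's wing head, 42 mm above the stud's origin; turns with the head, x along the wing. The wing is 44 long (x) x 11 thick (y) x 22 mm tall (z), on a round neck of 10 mm radius and 20 mm height above the cover.
- stud_turn (a joint): Turn of the wing head, rad: 0 (within 0.1 at the start) with the wing along the housing's x; grows clockwise seen from above, to a stop at 1.62. Fastened is about 1.57: let go there, the spring lifts the cam 2 mm into notches of the catch (1.44 to 1.62) and it cannot turn back. Turning a properly pressed stud takes only about 0.1 N m.
- catch_block: Dark steel bracket in the housing under the stud, fixed; origin in the housing's underside plane. It holds the catch. The cam can turn only when pushed below the catch's lips, 3 to 14 mm down: this differs each time and is not measured. 1 mm deeper is a rubber stop, 9 N per mm: 12 to 18 N of push is always right. Over 20 N between stud and catch, from pushing or turning, damages it.
- salt_shaker: Salt shaker with a grey top, 44 mm wide, 90 mm tall, loose; origin at the centre of its underside. To be left alone.
- jam_jar: Jar of jam with a flat golden lid, 69 mm wide, 89 mm tall, loose; origin at the centre of its underside. To be left alone.
- mug: White mug with a yellow band, 84 mm wide, 90 mm tall, loose; origin under its centre. To be left alone.
Mind the look-alikes: they are no part of the job. There is more than one size of the filter_unit; the job needs the larger.

How it is judged (in metres and radians):
On the way:
1. the cover is shut while the stud is still unturned (value of joint cover below 0.03 rad and value of joint stud_turn below 0.35 rad), for 0.2 s.
At the end, for the whole second after the job is handed in: The cover is shut (within 0.03 rad), the wing head is turned at least 1.42 rad, its cam is held up in the catch by the spring (at least 1.5 N between them), and all is at rest (value of joint cover below 0.03 rad and value of joint stud_turn above 1.42 rad and contact force between stud and catch_block above 1.5 N and angular speed of stud below 0.05 rad/s and linear speed of stud below 0.01 m/s); the robot touches nothing.
It fails at once if more than 20 N between the stud and the catch (contact force between stud and catch_block above 20 N).
It fails at once if the salt shaker, jam jar or mug moved more than 3 cm (distance of any of salt_shaker, jam_jar, mug from where it was at the start of the episode above 0.03 m).
It also fails if it takes over 67 s, if anything falls off the work surface, if the arm or the gripper's body presses on something with over 40 N, if the wrist force passes 120 N, or if a joint passes its speed limit or range.

## Working session

There is one attempt and no reset: what is moved stays moved. The work goes in short steps, Python scripts to look and compute and a tool call to move; the robot and the scene stay as the last step left them, time stands still between calls to the robot, and variables do not carry over. Pictures are saved under pics/ and viewed, at most 10 in all, crops included, and the job is handed in when it is done.

Besides the shell and the picture viewer there is one more tool, called after "Request:" as a command line: name --argument value ..., lists and objects as JSON in quotes. move_arm: Moves the arm, as the interface text tells. Its arguments: {"type":"object","properties":{"moves":{"type":"array","items":{"type":"object","properties":{"tx":{"type":"number"},"ty":{"type":"number"},"tz":{"type":"number"},"rx":{"type":"number"},"ry":{"type":"number"},"rz":{"type":"number"}}}},"jaw":{"type":"number"}},"required":["moves"]}

```bash
mkdir -p pics; cat > h.py <<'E'
import numpy as np, cv2
from scipy.spatial.transform import Rotation as R
from cell import get_obs, grab_frame, calibration, close_job, tips_ahead
def cam(name,o=None):
    c=calibration(name)
    K=np.array([[c['fx'],0,c['cx']],[0,c['fy'],c['cy']],[0,0,1.]]);d=np.array(c['dist_coeffs'],float)
    if 'mount' in c:
        M=np.array(c['mount']);T=np.eye(4);T[:3,:3]=R.from_euler('xyz',o['eef_rot'],degrees=True).as_matrix();T[:3,3]=o['position'];T=T@M
    else:
        T=np.eye(4);q=np.array(c['orientation'],float)
        T[:3,:3]=q if q.shape==(3,3) else R.from_euler('xyz',q,degrees=True).as_matrix();T[:3,3]=c['eye']
    return K,d,T
def back(cm,px,depth):
    K,d,T=cm
    px=np.array(px,float).reshape(-1,2);depth=np.array(depth,float).reshape(-1)
    n=cv2.undistortPoints(px.reshape(-1,1,2),K,d).reshape(-1,2)
    P=np.c_[n[:,0]*depth,-n[:,1]*depth,-depth]
    return P@T[:3,:3].T+T[:3,3]
def proj(cm,P):
    K,d,T=cm
    p=(np.array(P,float).reshape(-1,3)-T[:3,3])@T[:3,:3]
    return cv2.projectPoints(p*[1,-1,-1],np.zeros(3),np.zeros(3),K,d)[0].reshape(-1,2)
E
python3 - <<'E'
from h import *
o=get_obs();print(o,tips_ahead() if callable(tips_ahead) else tips_ahead)
ims=[]
for n in('scene','top'):
    im,dp=grab_frame(n);np.savez(f'{n}0.npz',im=im,dp=dp);cv2.imwrite(f'pics/{n}0.png',im);print(calibration(n))
print(calibration('wrist'))
E
```

```text
{'t': 0.0, 'joint_pos': array([ 7.07605640e+01,  1.80049984e+01, -2.75375554e+00,  6.93377360e+01,
        1.52341914e-03,  9.00000690e+01]), 'qvel': array([-0.04475593, -0.04691692,  0.08658575,  0.02844752, -0.10714872,
        0.1233575 ]), 'joint_torque': array([-1.64317455e-03, -5.39589608e+01,  3.39747798e+01,  1.95669592e-02,
       -1.05945960e-04,  1.98781015e-05]), 'position': array([197.55979903, 566.08051437, 303.02960514]), 'eef_rot': array([-1.79903510e+02, -1.52330079e-03,  1.60760492e+02]), 'ft_force': array([ 0.26524969, -0.96304198,  0.77766637]), 'torque': array([-0.02275178, -0.01720861,  0.07788406]), 'gripper_force': 0.0, 'opening': 0.9993638362394376} 72.6
{'fx': 358.8822316838415, 'fy': 358.8822316838415, 'cx': 256.27878399423406, 'cy': 189.96884314288195, 'dist_coeffs': array([-0.05322373,  0.        ,  0.        ,  0.        ,  0.        ]), 'eye': array([ 159.36901291, -696.01192609,  605.390679  ]), 'orientation': array([ 56.33386395,   0.86726058, -32.99903297])}
{'fx': 370.28696625859135, 'fy': 370.28696625859135, 'cx': 256.58541462008975, 'cy': 185.53048273210732, 'dist_coeffs': array([-0.07975671,  0.        ,  0.        ,  0.        ,  0.        ]), 'eye': array([ 404.48028943,  -34.80047016, 1189.27202439]), 'orientation': array([  7.8982854 ,  -0.53346567, -90.52634921])}
{'fx': 266.13319761664343, 'fy': 266.13319761664343, 'cx': 256.4249792021871, 'cy': 187.5815182840946, 'dist_coeffs': array([0.00026966, 0.        , 0.        , 0.        , 0.        ]), 'mount': array([[ 5.49485581e-04,  9.60536922e-01,  2.78151972e-01,
         7.06885832e+01],
       [ 9.99999793e-01, -6.21022890e-04,  1.69080045e-04,
         2.71041151e-01],
       [ 3.35146368e-04,  2.78151822e-01, -9.60537064e-01,
        -6.94339355e+01],
       [ 0.00000000e+00,  0.00000000e+00,  0.00000000e+00,
         1.00000000e+00]])}
```

View pics/scene0.png

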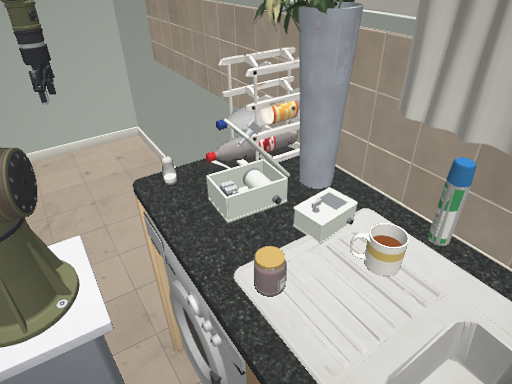

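View pics/top0.png

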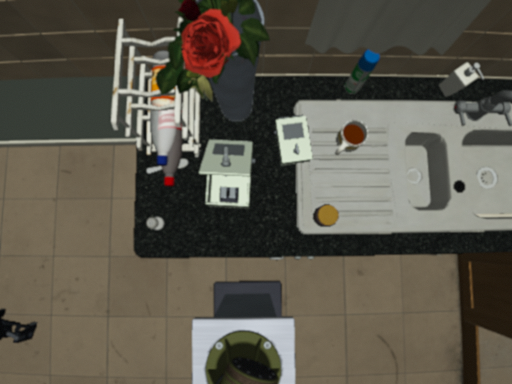

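The larger filter unit is at top (228,172) / scene (247,190), with its cover open. The smaller look-alike is at top (293,140) / scene (325,212), already shut. The shaker is at top (155,222), the jar at (327,215) and the mug at (352,135). I'll check this in an enlarged crop.

```bash
python3 - <<'E'
from h import *
z=np.load('top0.npz');s=np.load('scene0.npz')
a=cv2.resize(z['im'][125:225,185:325],None,fx=5,fy=5,interpolation=cv2.INTER_CUBIC)
cv2.imwrite('pics/ctop.png',a)
b=cv2.resize(s['im'][145:245,200:360],None,fx=5,fy=5,interpolation=cv2.INTER_CUBIC);cv2.imwrite('pics/cscene.png',b)
for n,d,pts in(('top',z['dp'],[(228,172),(228,152),(205,150),(250,150),(204,172),(249,172),(208,203),(247,204),(293,140),(155,222),(327,215),(352,135),(234,95),(165,140),(170,180)]),('scene',s['dp'],[(225,205),(250,200)])):
    print(n);cm=cam(n)
    for p in pts: print(p,back(cm,p,d[p[1],p[0]]).round())
E
```

```text
top
(228, 172) [[572.  29. 239.]]
(228, 152) [[646.  35. 154.]]
(205, 150) [[653. 102. 147.]]
(250, 150) [[655. -28. 139.]]
(204, 172) [[573.  92. 239.]]
(249, 172) [[573. -25. 234.]]
(208, 203) [[506. 100.  83.]]
(247, 204) [[502. -17.  84.]]
(293, 140) [[ 703. -162.   66.]]
(155, 222) [[450. 258.  83.]]
(327, 215) [[ 467. -256.   89.]]
(352, 135) [[ 722. -353.   53.]]
(234, 95) [[778.  13. 252.]]
(165, 140) [[671. 206. 198.]]
(170, 180) [[576. 215.  87.]]
scene
(225, 205) [[496. -12.  55.]]
(250, 200) [[565. -26.  52.]]
```

View pics/ctop.png

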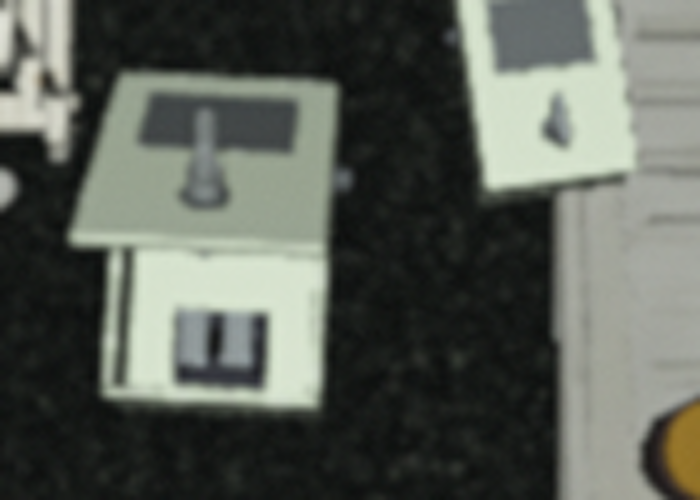

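View pics/cscene.png

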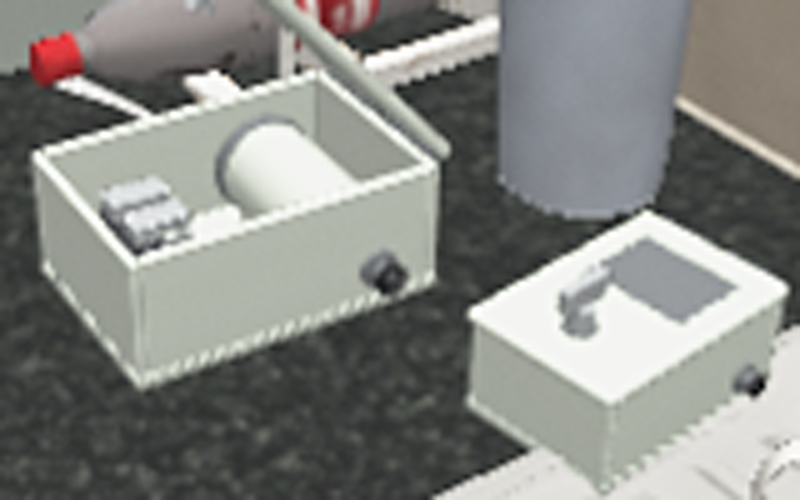

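The crops show the larger unit, open, with the red cartridge-holder parts visible. The small one is already shut. Next I'll fit the housing pose from the corners in both views.

```bash
cat > fit.py <<'E'
from h import *
from scipy.optimize import least_squares
ct,cs=cam('top'),cam('scene')
L=np.array([[-95,65,85],[-95,-65,85],[95,-65,85],[95,65,85],[-95,-65,0]],float)
S=np.array([[38,155],[135,265],[435,165],[322,72],[145,385]])/5+[200,145]-.4
Tp=np.array([[104,402],[321,408]])/5+[185,125]-.4
def pts(p,L): 
    c,s=np.cos(p[2]),np.sin(p[2]);return L@np.array([[c,-s,0],[s,c,0],[0,0,1]]).T+[p[0],p[1],0]
f=lambda p:np.r_[(proj(cs,pts(p,L))-S).ravel(),(proj(ct,pts(p,L[:2]))-Tp).ravel()]
r=least_squares(f,[600,35,0]);p=r.x;print(p,np.degrees(p[2]),r.fun.round(1))
# cover plane from top depth
d=np.load('top0.npz')['dp']
uv=np.array([(u,v) for u in range(207,249) for v in range(155,173)])
P=back(ct,uv,d[uv[:,1],uv[:,0]])
A=np.c_[P[:,:2],np.ones(len(P))];w=np.ones(len(P),bool)
for _ in range(6):
    k=np.linalg.lstsq(A[w],P[w,2],rcond=None)[0];e=P[:,2]-A@k;w=abs(e)<4
print(k,w.sum(),'angle',np.arctan(np.hypot(*k[:2])),'head rest heights',e.max())
ax=np.array([np.cos(p[2]),np.sin(p[2])])
for n,l in(('stud shut',[-55,0,93]),('edge shut',[-81,0,93]),('hinge',[99,0,85])):print(n,pts(p,np.array([l],float)).round(1))
E
python3 fit.py
```

```text
[ 5.94277515e+02  3.74982633e+01 -5.03659038e-02] -2.88575372045933 [-1.4 -0.6 -0.4 -0.   1.5 -0.5 -0.2 -1.1 -0.4  2.1 -0.  -0.9 -0.  -0.2]
[-1.18165552e+00  6.59712134e-02  9.13327524e+02] 671 angle 0.8692387271581165 head rest heights 756.196694977401
stud shut [[539.3  40.3  93. ]]
edge shut [[513.4  41.6  93. ]]
hinge [[693.2  32.5  85. ]]
```

Request:
move_arm --moves '[{"rz": -0.095,"tz": -1.3},{"rz": -0.095,"tz": -1.2},{"rz": -0.095,"tz": -1.2},{"tx": -2,"ty": -2.4},{"tx": -2,"ty": -2.4},{"tx": -2,"ty": -2.4},{"tx": -2,"ty": -2.4},{"tx": -2,"ty": -2.4},{"tx": -2,"ty": -2.4},{"tx": -2,"ty": -2.4},{"tx": -2,"ty": -2.4},{"tx": -2,"ty": -2.4}]'

```text
schema error: expected keys tx, ty, tz, rx, ry, rz
```

Request:
move_arm --moves '[{"tx": -2,"ty": -2.4},{"tx": -2,"ty": -2.4},{"tx": -2,"ty": -2.4},{"tx": -2,"ty": -2.4},{"tx": -2,"ty": -2.4},{"tx": -2,"ty": -2.4},{"tx": -2,"ty": -2.4},{"tx": -2,"ty": -2.4},{"tx": -2,"ty": -2.4},{"tx": -2,"ty": -2.4},{"tx": -1.4,"ty": -2.7},{},{}]'

```text
schema error: expected keys tx, ty, tz, rx, ry, rz
```

Request:
move_arm --moves '[{"tx": 0,"ty": 0,"tz": -1.3,"rx": 0,"ry": 0,"rz": -0.095},{"tx": 0,"ty": 0,"tz": -1.2,"rx": 0,"ry": 0,"rz": -0.095},{"tx": 0,"ty": 0,"tz": -1.2,"rx": 0,"ry": 0,"rz": -0.095},{"tx": -2,"ty": -2.4,"tz": 0,"rx": 0,"ry": 0,"rz": 0},{"tx": -2,"ty": -2.4,"tz": 0,"rx": 0,"ry": 0,"rz": 0},{"tx": -2,"ty": -2.4,"tz": 0,"rx": 0,"ry": 0,"rz": 0},{"tx": -2,"ty": -2.4,"tz": 0,"rx": 0,"ry": 0,"rz": 0},{"tx": -2,"ty": -2.4,"tz": 0,"rx": 0,"ry": 0,"rz": 0},{"tx": -2,"ty": -2.4,"tz": 0,"rx": 0,"ry": 0,"rz": 0},{"tx": -2,"ty": -2.4,"tz": 0,"rx": 0,"ry": 0,"rz": 0},{"tx": -2,"ty": -2.4,"tz": 0,"rx": 0,"ry": 0,"rz": 0},{"tx": -2,"ty": -2.4,"tz": 0,"rx": 0,"ry": 0,"rz": 0}]'

```text
t: 1.1
position: [367.0, 340.1, 340.6]
eef_rot: [-180.0, -0.0, 177.1]
ft_force: [0.8, -0.6, -0.4]
opening: 0.997
gripper_force: 0.0
```

Request:
move_arm --moves '[{"tx": -2,"ty": -2.4,"tz": 0,"rx": 0,"ry": 0,"rz": 0},{"tx": -2,"ty": -2.4,"tz": 0,"rx": 0,"ry": 0,"rz": 0},{"tx": -2,"ty": -2.4,"tz": 0,"rx": 0,"ry": 0,"rz": 0},{"tx": -2,"ty": -2.4,"tz": 0,"rx": 0,"ry": 0,"rz": 0},{"tx": -2,"ty": -2.4,"tz": 0,"rx": 0,"ry": 0,"rz": 0},{"tx": -2,"ty": -2.4,"tz": 0,"rx": 0,"ry": 0,"rz": 0},{"tx": -2,"ty": -2.4,"tz": 0,"rx": 0,"ry": 0,"rz": 0},{"tx": -2,"ty": -2.4,"tz": 0,"rx": 0,"ry": 0,"rz": 0},{"tx": -2,"ty": -2.4,"tz": 0,"rx": 0,"ry": 0,"rz": 0},{"tx": -2,"ty": -2.4,"tz": 0,"rx": 0,"ry": 0,"rz": 0},{"tx": -1.4,"ty": -2.7,"tz": 0,"rx": 0,"ry": 0,"rz": 0},{"tx": 0,"ty": 0,"tz": 0,"rx": 0,"ry": 0,"rz": 0}]'

```text
t: 2.1
position: [568.4, 59.9, 340.0]
eef_rot: [-179.9, -0.0, 176.8]
ft_force: [-0.5, 0.3, -1.0]
opening: 1.0
gripper_force: 0.0
```

```bash
python3 - <<'E'
from h import *
o=get_obs();print({k:np.round(o[k],2) for k in('t','joint_pos','position','eef_rot','ft_force')},tips_ahead)
im,dp=grab_frame('wrist');np.savez('w0.npz',im=im,dp=dp);cv2.imwrite('pics/w0.png',im)
E
```

```text
{'t': np.float64(2.1), 'joint_pos': array([ 6.08, 14.24, -2.95, 72.83, -0.13,  9.25]), 'position': array([568.44,  59.91, 340.03]), 'eef_rot': array([-179.87,   -0.  ,  176.82]), 'ft_force': array([-0.5 ,  0.31, -1.01])} 72.6
```

View pics/w0.png

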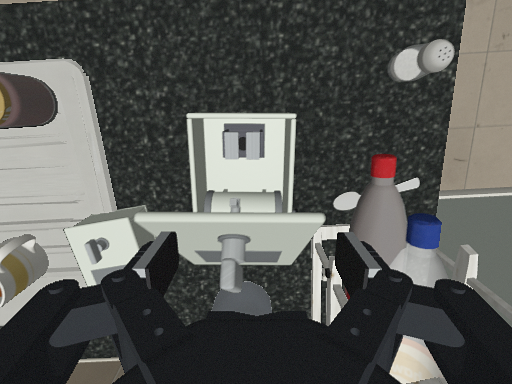

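The wrist view shows the wing head at about (232,250), with the jaws centred at column ~256. So I need to shift about 22 mm toward -y, straddle the wing, and push the cover along its arc.

Request:
move_arm --moves '[{"tx": -1.5,"ty": -1.0,"tz": 0,"rx": 0,"ry": 0,"rz": 0},{"tx": -1.5,"ty": -1.05,"tz": 0,"rx": 0,"ry": 0,"rz": 0},{"tx": 0,"ty": 0,"tz": 1,"rx": 0,"ry": 0,"rz": 0},{"tx": 0,"ty": 0,"tz": 1,"rx": 0,"ry": 0,"rz": 0},{"tx": 0,"ty": 0,"tz": 1,"rx": 0,"ry": 0,"rz": 0},{"tx": 0,"ty": 0,"tz": 0.8,"rx": 0,"ry": 0,"rz": 0},{"tx": 0,"ty": 0,"tz": 0,"rx": 0,"ry": 0,"rz": 0},{"tx": 0,"ty": 0,"tz": 0,"rx": 0,"ry": 0,"rz": 0}]'

```text
t: 2.82
position: [594.7, 42.7, 302.1]
eef_rot: [-180.0, -0.1, 177.1]
ft_force: [1.1, 0.4, 0.7]
opening: 0.998
gripper_force: 0.0
```

Request:
move_arm --moves '[{"tx": 0.1,"ty": 0,"tz": 0.3,"rx": 0,"ry": 0,"rz": 0},{"tx": 0.3,"ty": 0,"tz": 0.3,"rx": 0,"ry": 0,"rz": 0},{"tx": 0.35,"ty": 0,"tz": 0.35,"rx": 0,"ry": 0,"rz": 0},{"tx": 0.35,"ty": 0,"tz": 0.35,"rx": 0,"ry": 0,"rz": 0},{"tx": 0.35,"ty": 0,"tz": 0.35,"rx": 0,"ry": 0,"rz": 0},{"tx": 0.35,"ty": 0,"tz": 0.4,"rx": 0,"ry": 0,"rz": 0},{"tx": 0.4,"ty": 0,"tz": 0.4,"rx": 0,"ry": 0,"rz": 0}]'

```text
t: 3.4
position: [573.4, 43.3, 278.4]
eef_rot: [180.0, 0.0, 177.1]
ft_force: [0.5, 1.0, 2.6]
opening: 1.001
gripper_force: 0.9
```

Request:
move_arm --moves '[{"tx": 0.35,"ty": -0.2,"tz": 0.5,"rx": 0,"ry": 0,"rz": 0},{"tx": 0.35,"ty": -0.2,"tz": 0.5,"rx": 0,"ry": 0,"rz": 0},{"tx": 0.3,"ty": 0,"tz": 0.5,"rx": 0,"ry": 0,"rz": 0},{"tx": 0.3,"ty": 0,"tz": 0.5,"rx": 0,"ry": 0,"rz": 0},{"tx": 0.3,"ty": 0,"tz": 0.5,"rx": 0,"ry": 0,"rz": 0},{"tx": 0.3,"ty": 0,"tz": 0.5,"rx": 0,"ry": 0,"rz": 0},{"tx": 0.25,"ty": 0,"tz": 0.5,"rx": 0,"ry": 0,"rz": 0},{"tx": 0.25,"ty": 0,"tz": 0.5,"rx": 0,"ry": 0,"rz": 0},{"tx": 0.25,"ty": 0,"tz": 0.5,"rx": 0,"ry": 0,"rz": 0},{"tx": 0.25,"ty": 0,"tz": 0.5,"rx": 0,"ry": 0,"rz": 0},{"tx": 0.25,"ty": 0,"tz": 0.5,"rx": 0,"ry": 0,"rz": 0},{"tx": 0.25,"ty": 0,"tz": 0.5,"rx": 0,"ry": 0,"rz": 0}]'

```text
t: 4.4
position: [539.2, 41.0, 217.8]
eef_rot: [180.0, -0.0, 177.1]
ft_force: [0.1, -0.2, 1.7]
opening: 1.002
gripper_force: 0.7
```

Request:
move_arm --moves '[{"tx": 0.15,"ty": 0,"tz": 0.5,"rx": 0,"ry": 0,"rz": 0},{"tx": 0.15,"ty": 0,"tz": 0.5,"rx": 0,"ry": 0,"rz": 0},{"tx": 0.15,"ty": 0,"tz": 0.5,"rx": 0,"ry": 0,"rz": 0},{"tx": 0.1,"ty": 0,"tz": 0.5,"rx": 0,"ry": 0,"rz": 0},{"tx": 0.1,"ty": 0,"tz": 0.5,"rx": 0,"ry": 0,"rz": 0},{"tx": 0.1,"ty": 0,"tz": 0.5,"rx": 0,"ry": 0,"rz": 0},{"tx": 0.05,"ty": 0,"tz": 0.5,"rx": 0,"ry": 0,"rz": 0},{"tx": 0.05,"ty": 0,"tz": 0.4,"rx": 0,"ry": 0,"rz": 0},{"tx": 0,"ty": 0,"tz": 0.3,"rx": 0,"ry": 0,"rz": 0},{"tx": 0,"ty": 0,"tz": 0,"rx": 0,"ry": 0,"rz": 0}]'

```text
t: 5.23
position: [530.7, 41.3, 175.6]
eef_rot: [-180.0, -0.0, 177.1]
ft_force: [0.1, 0.3, -0.6]
opening: 1.0
gripper_force: 0.0
```

Request:
move_arm --moves '[{"tx": 0,"ty": 0,"tz": 0.3,"rx": 0,"ry": 0,"rz": 0},{"tx": 0,"ty": 0,"tz": 0.3,"rx": 0,"ry": 0,"rz": 0},{"tx": 0,"ty": 0,"tz": 0.2,"rx": 0,"ry": 0,"rz": 0},{"tx": 0,"ty": 0,"tz": 0.1,"rx": 0,"ry": 0,"rz": 0}]'

```text
t: 5.57
position: [530.9, 41.4, 167.1]
eef_rot: [180.0, -0.0, 177.1]
ft_force: [-0.5, 0.7, 1.4]
opening: 0.999
gripper_force: 0.6
```

Request:
move_arm --moves '[{"tx": 0,"ty": 0,"tz": 0.1,"rx": 0,"ry": 0,"rz": 0},{"tx": 0,"ty": 0,"tz": 0,"rx": 0,"ry": 0,"rz": 0}]'

```text
t: 5.73
position: [530.9, 41.4, 166.2]
eef_rot: [-180.0, -0.0, 177.1]
ft_force: [-0.1, 0.7, 0.4]
opening: 0.995
gripper_force: 0.0
```

Request:
move_arm --moves '[{"tx": 0,"ty": 0,"tz": 0.1,"rx": 0,"ry": 0,"rz": 0},{"tx": 0,"ty": 0,"tz": 0.05,"rx": 0,"ry": 0,"rz": 0},{"tx": 0,"ty": 0,"tz": 0,"rx": 0,"ry": 0,"rz": 0}]'

```text
t: 5.98
position: [531.1, 41.4, 164.9]
eef_rot: [-180.0, 0.0, 177.1]
ft_force: [-0.1, 0.7, 0.6]
opening: 0.998
gripper_force: 0.2
```

Request:
move_arm --moves '[{"tx": 0,"ty": 0,"tz": 0.1,"rx": 0,"ry": 0,"rz": 0},{"tx": 0,"ty": 0,"tz": 0,"rx": 0,"ry": 0,"rz": 0}]'

```text
t: 6.15
position: [531.1, 41.4, 163.8]
eef_rot: [180.0, 0.0, 177.1]
ft_force: [0.3, 1.4, 0.7]
opening: 0.997
gripper_force: 0.3
```

Request:
move_arm --moves '[{"tx": 0,"ty": 0,"tz": 0.1,"rx": 0,"ry": 0,"rz": 0},{"tx": 0,"ty": 0,"tz": 0,"rx": 0,"ry": 0,"rz": 0}]'

```text
t: 6.32
position: [531.0, 41.4, 162.8]
eef_rot: [180.0, 0.0, 177.1]
ft_force: [0.6, -0.0, 0.8]
opening: 1.003
gripper_force: 0.3
```

Request:
move_arm --moves '[{"tx": 0,"ty": 0,"tz": 0.1,"rx": 0,"ry": 0,"rz": 0},{"tx": 0,"ty": 0,"tz": 0,"rx": 0,"ry": 0,"rz": 0}]'

```text
t: 6.48
position: [531.0, 41.4, 161.8]
eef_rot: [180.0, -0.0, 177.1]
ft_force: [-0.6, 0.1, -0.2]
opening: 1.002
gripper_force: 0.2
```

```bash
python3 - <<'E'
from h import *
o=get_obs();print(o['position'],o['ft_force'],tips_ahead)
im,dp=grab_frame('scene')
cv2.imwrite('pics/s1.png',cv2.resize(im[130:250,190:350],None,fx=5,fy=5,interpolation=cv2.INTER_CUBIC))
E
```

```text
[530.97572951  41.39753437 161.75516614] [-0.62075884  0.09966746 -0.22192207] 72.6
```

View pics/s1.png

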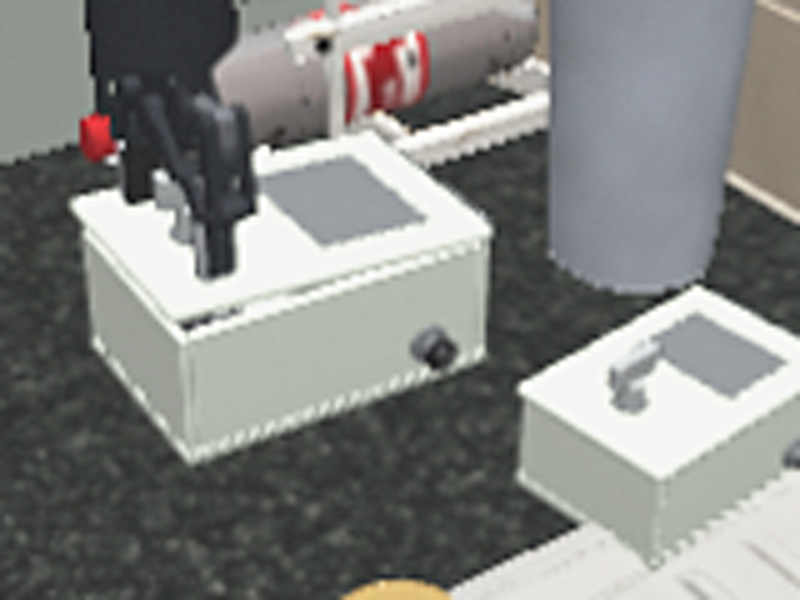

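The scene view shows the fingers on the cover beside the wing, with a small gap of about 8 mm still at the near rim. I'll keep going down.

Request:
move_arm --moves '[{"tx": 0,"ty": 0,"tz": 0.2,"rx": 0,"ry": 0,"rz": 0},{"tx": 0,"ty": 0,"tz": 0.2,"rx": 0,"ry": 0,"rz": 0},{"tx": 0,"ty": 0,"tz": 0.2,"rx": 0,"ry": 0,"rz": 0},{"tx": 0,"ty": 0,"tz": 0,"rx": 0,"ry": 0,"rz": 0}]'

```text
t: 6.87
position: [530.8, 41.4, 155.4]
eef_rot: [-180.0, -0.0, 177.1]
ft_force: [0.9, -0.4, 0.5]
opening: 0.997
gripper_force: 0.0
```

Request:
move_arm --moves '[{"tx": 0,"ty": 0,"tz": 0.1,"rx": 0,"ry": 0,"rz": 0},{"tx": 0,"ty": 0,"tz": 0.1,"rx": 0,"ry": 0,"rz": 0},{"tx": 0,"ty": 0,"tz": 0,"rx": 0,"ry": 0,"rz": 0}]'

```text
t: 7.12
position: [530.9, 41.4, 153.7]
eef_rot: [-180.0, -0.0, 177.1]
ft_force: [0.8, 0.4, 0.7]
opening: 0.994
gripper_force: 0.0
```

Request:
move_arm --moves '[{"tx": 0,"ty": 0,"tz": 0.1,"rx": 0,"ry": 0,"rz": 0},{"tx": 0,"ty": 0,"tz": 0,"rx": 0,"ry": 0,"rz": 0}]'

```text
t: 7.28
position: [531.0, 41.4, 152.8]
eef_rot: [-180.0, 0.0, 177.1]
ft_force: [0.7, -0.9, 0.2]
opening: 0.998
gripper_force: 0.0
```

Request:
move_arm --moves '[{"tx": 0,"ty": 0,"tz": 0.1,"rx": 0,"ry": 0,"rz": 0},{"tx": 0,"ty": 0,"tz": 0,"rx": 0,"ry": 0,"rz": 0}]'

```text
t: 7.45
position: [531.1, 41.4, 152.4]
eef_rot: [-180.0, 0.0, 177.1]
ft_force: [-1.4, -1.0, 4.7]
opening: 1.003
gripper_force: 2.6
```

Request:
move_arm --moves '[{"tx": 0,"ty": 0,"tz": 0.1,"rx": 0,"ry": 0,"rz": 0},{"tx": 0,"ty": 0,"tz": 0,"rx": 0,"ry": 0,"rz": 0}]'

```text
t: 7.62
position: [531.1, 41.4, 152.3]
eef_rot: [180.0, 0.0, 177.1]
ft_force: [-4.1, -0.8, 13.3]
opening: 1.001
gripper_force: 6.6
```

Request:
move_arm --moves '[{"tx": 0,"ty": 0,"tz": 0.1,"rx": 0,"ry": 0,"rz": 0},{"tx": 0,"ty": 0,"tz": 0,"rx": 0,"ry": 0,"rz": 0}]'

```text
t: 7.78
position: [531.1, 41.4, 152.2]
eef_rot: [180.0, 0.1, 177.1]
ft_force: [-8.7, 0.5, 20.8]
opening: 1.0
gripper_force: 10.7
```

The cover has reached its hard stop (TCP 152.3, force rising). I'll lift and look at the wing from above.

Request:
move_arm --moves '[{"tx": 0,"ty": 0,"tz": -0.5,"rx": 0,"ry": 0,"rz": 0},{"tx": 0,"ty": 0,"tz": -2,"rx": 0,"ry": 0,"rz": 0},{"tx": 0,"ty": 0,"tz": -2.5,"rx": 0,"ry": 0,"rz": 0},{"tx": 0,"ty": 0,"tz": -2.5,"rx": 0,"ry": 0,"rz": 0},{"tx": 0,"ty": 0,"tz": -2.5,"rx": 0,"ry": 0,"rz": 0},{"tx": 0,"ty": 0,"tz": -2,"rx": 0,"ry": 0,"rz": 0},{"tx": 0,"ty": 0,"tz": 0,"rx": 0,"ry": 0,"rz": 0},{"tx": 0,"ty": 0,"tz": 0,"rx": 0,"ry": 0,"rz": 0},{"tx": 0,"ty": 0,"tz": 0,"rx": 0,"ry": 0,"rz": 0}]'

```text
t: 8.53
position: [530.7, 41.4, 269.2]
eef_rot: [-180.0, -0.0, 177.1]
ft_force: [0.5, 0.2, -0.2]
opening: 0.996
gripper_force: 0.0
```

```bash
python3 - <<'E'
from h import *
o=get_obs();print(o['position'],o['ft_force'],o['eef_rot'])
im,dp=grab_frame('wrist');np.savez('w1.npz',im=im,dp=dp,pos=o['position'],rot=o['eef_rot']);cm=cam('wrist',o)
print(proj(cm,[[539.3,40.3,135]]))
cv2.imwrite('pics/w1.png',cv2.resize(im[160:340,170:350],None,fx=3.3,fy=3.3,interpolation=cv2.INTER_CUBIC))
E
```

```text
[530.68288169  41.35395545 269.19181585] [ 0.51777848  0.17468694 -0.20501074] [-1.79993647e+02 -3.93757678e-02  1.77085283e+02]
[[255.39608119 211.56267043]]
```

View pics/w1.png

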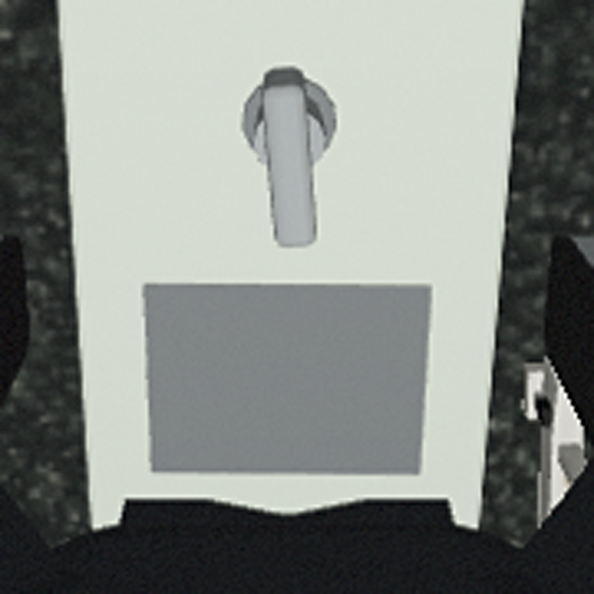

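The cover is shut. The wing runs from about (256,187) to (260,234) in the full image. I'll compute its centre and yaw.

```bash
python3 - <<'E'
from h import *
z=np.load('w1.npz');o={'position':z['pos'],'eef_rot':z['rot']};cm=cam('wrist',o)
px=np.array([[284.5,87],[295.5,244],[284,68],[290,117]])/3.3+[170,160]-.35
dp=z['dp'];print([dp[int(round(v)),int(round(u))] for u,v in px],[dp[int(v),int(u)] for u,v in ((257,200),(258,215))])
K,d,T=cm
for h in (135,):
    n=back(cm,px,np.full(4,1000.));q=T[:3,3]+(n-T[:3,3])*((h-T[2,3])/(n[:,2]-T[2,3]))[:,None]
    print(q.round(1),q[:2].mean(0),np.degrees(np.arctan2(*(q[1]-q[0])[1::-1])))
print(back(cm,[[257,200],[258,215]],[dp[200,257],dp[215,258]]))
E
```

```text
[np.float32(214.83652), np.float32(223.85689), np.float32(252.77487), np.float32(214.80052)] [np.float32(216.70761), np.float32(218.79494)]
[[517.6  41.8 135. ]
 [559.2  42.5 135. ]
 [512.9  41.9 135. ]
 [525.3  42.7 135. ]] [538.40228008  42.12657747 135.        ] 0.9407608001142035
[[529.98556221  42.08010891 133.27847288]
 [542.53172757  42.27622952 134.72110856]]
```

Request:
move_arm --moves '[{"tx": -0.8,"ty": 0.1,"tz": 0,"rx": 0,"ry": 0,"rz": 0},{"tx": 0,"ty": 0,"tz": 1,"rx": 0,"ry": 0,"rz": -0.066},{"tx": 0,"ty": 0,"tz": 2,"rx": 0,"ry": 0,"rz": 0},{"tx": 0,"ty": 0,"tz": 2,"rx": 0,"ry": 0,"rz": 0},{"tx": 0,"ty": 0,"tz": 2,"rx": 0,"ry": 0,"rz": 0},{"tx": 0,"ty": 0,"tz": 1.6,"rx": 0,"ry": 0,"rz": 0},{"tx": 0,"ty": 0,"tz": 0,"rx": 0,"ry": 0,"rz": 0},{"tx": 0,"ty": 0,"tz": 0,"rx": 0,"ry": 0,"rz": 0},{"tx": 0,"ty": 0,"tz": 0,"rx": 0,"ry": 0,"rz": 0}]'

```text
t: 9.33
position: [539.5, 42.0, 184.2]
eef_rot: [180.0, 0.0, -179.1]
ft_force: [0.5, -0.0, 0.4]
opening: 0.996
gripper_force: 0.0
```

Request:
move_arm --moves '[{"tx": 0,"ty": 0,"tz": 0,"rx": 0,"ry": 0,"rz": 0},{"tx": 0,"ty": 0,"tz": 0,"rx": 0,"ry": 0,"rz": 0},{"tx": 0,"ty": 0,"tz": 0,"rx": 0,"ry": 0,"rz": 0},{"tx": 0,"ty": 0,"tz": 0,"rx": 0,"ry": 0,"rz": 0},{"tx": 0,"ty": 0,"tz": 0,"rx": 0,"ry": 0,"rz": 0},{"tx": 0,"ty": 0,"tz": 0,"rx": 0,"ry": 0,"rz": 0}]' --jaw 170

```text
t: 9.83
position: [539.1, 42.0, 184.1]
eef_rot: [180.0, 0.0, -179.1]
ft_force: [0.6, -0.2, 0.5]
opening: 0.335
gripper_force: 0.0
```

Request:
move_arm --moves '[{"tx": 0,"ty": 0,"tz": 0,"rx": 0,"ry": 0,"rz": 0},{"tx": 0,"ty": 0,"tz": 0,"rx": 0,"ry": 0,"rz": 0},{"tx": 0,"ty": 0,"tz": 0,"rx": 0,"ry": 0,"rz": 0},{"tx": 0,"ty": 0,"tz": 0,"rx": 0,"ry": 0,"rz": 0},{"tx": 0,"ty": 0,"tz": 0,"rx": 0,"ry": 0,"rz": 0},{"tx": 0,"ty": 0,"tz": 0,"rx": 0,"ry": 0,"rz": 0},{"tx": 0,"ty": 0,"tz": 0,"rx": 0,"ry": 0,"rz": 0},{"tx": 0,"ty": 0,"tz": 0,"rx": 0,"ry": 0,"rz": 0}]' --jaw 255

```text
t: 10.5
position: [539.0, 41.8, 183.9]
eef_rot: [-180.0, 0.0, -179.1]
ft_force: [-0.8, -2.4, 3.1]
opening: 0.114
gripper_force: 61.5
```

```bash
python3 - <<'E'
from h import *
o=get_obs();print(o['position'],o['ft_force'],o['eef_rot'],o['torque'],tips_ahead)
E
```

```text
[539.02890525  41.77515935 183.92805183] [-0.79408099 -2.36611459  3.06384552] [-1.79971796e+02  1.22416974e-03 -1.79137577e+02] [-0.57506296  0.2229747   0.033536  ] 72.6
```

Request:
move_arm --moves '[{"tx": 0,"ty": 0,"tz": 0.1,"rx": 0,"ry": 0,"rz": 0},{"tx": 0,"ty": 0,"tz": 0.1,"rx": 0,"ry": 0,"rz": 0},{"tx": 0,"ty": 0,"tz": 0,"rx": 0,"ry": 0,"rz": 0},{"tx": 0,"ty": 0,"tz": 0,"rx": 0,"ry": 0,"rz": 0}]'

```text
t: 10.83
position: [539.0, 41.8, 181.9]
eef_rot: [-180.0, -0.0, -179.1]
ft_force: [-1.0, -2.8, 3.4]
opening: 0.115
gripper_force: 61.7
```

Request:
move_arm --moves '[{"tx": 0,"ty": 0,"tz": 0.1,"rx": 0,"ry": 0,"rz": 0},{"tx": 0,"ty": 0,"tz": 0,"rx": 0,"ry": 0,"rz": 0},{"tx": 0,"ty": 0,"tz": 0,"rx": 0,"ry": 0,"rz": 0}]'

```text
t: 11.08
position: [539.0, 41.8, 180.9]
eef_rot: [-180.0, 0.0, -179.1]
ft_force: [-1.2, -4.7, 3.5]
opening: 0.118
gripper_force: 61.7
```

Request:
move_arm --moves '[{"tx": 0,"ty": 0,"tz": 0.1,"rx": 0,"ry": 0,"rz": 0},{"tx": 0,"ty": 0,"tz": 0,"rx": 0,"ry": 0,"rz": 0},{"tx": 0,"ty": 0,"tz": 0,"rx": 0,"ry": 0,"rz": 0}]'

```text
t: 11.33
position: [539.0, 41.8, 179.9]
eef_rot: [-180.0, -0.0, -179.1]
ft_force: [-0.2, -4.7, 4.7]
opening: 0.113
gripper_force: 61.8
```

Request:
move_arm --moves '[{"tx": 0,"ty": -0.04,"tz": 0.1,"rx": 0,"ry": 0,"rz": 0},{"tx": 0,"ty": 0,"tz": 0.1,"rx": 0,"ry": 0,"rz": 0},{"tx": 0,"ty": 0,"tz": 0,"rx": 0,"ry": 0,"rz": 0},{"tx": 0,"ty": 0,"tz": 0,"rx": 0,"ry": 0,"rz": 0}]'

```text
t: 11.67
position: [539.1, 41.7, 178.2]
eef_rot: [180.0, 0.0, -179.1]
ft_force: [-2.1, -2.1, 6.8]
opening: 0.116
gripper_force: 62.3
```

Request:
move_arm --moves '[{"tx": 0,"ty": 0,"tz": 0.1,"rx": 0,"ry": 0,"rz": 0},{"tx": 0,"ty": 0,"tz": 0,"rx": 0,"ry": 0,"rz": 0},{"tx": 0,"ty": 0,"tz": 0,"rx": 0,"ry": 0,"rz": 0}]'

```text
t: 11.92
position: [539.1, 41.7, 177.7]
eef_rot: [180.0, 0.0, -179.1]
ft_force: [-4.5, -3.1, 11.5]
opening: 0.119
gripper_force: 62.9
```

Request:
move_arm --moves '[{"tx": 0,"ty": 0,"tz": 0.1,"rx": 0,"ry": 0,"rz": 0},{"tx": 0,"ty": 0,"tz": 0,"rx": 0,"ry": 0,"rz": 0},{"tx": 0,"ty": 0,"tz": 0,"rx": 0,"ry": 0,"rz": 0}]'

```text
t: 12.17
position: [539.1, 41.8, 177.2]
eef_rot: [180.0, 0.0, -179.1]
ft_force: [-5.4, -4.4, 16.2]
opening: 0.115
gripper_force: 63.5
```

The stud is on its springy stop with 16 N of push. Now I'll turn it clockwise.

Request:
move_arm --moves '[{"tx": 0,"ty": 0,"tz": 0,"rx": 0,"ry": 0,"rz": 0.03},{"tx": 0,"ty": 0,"tz": 0,"rx": 0,"ry": 0,"rz": 0.03},{"tx": 0,"ty": 0,"tz": 0,"rx": 0,"ry": 0,"rz": 0.03},{"tx": 0,"ty": 0,"tz": 0,"rx": 0,"ry": 0,"rz": 0.03}]'

```text
t: 12.5
position: [539.1, 41.8, 177.2]
eef_rot: [180.0, 0.0, 173.9]
ft_force: [-5.6, -3.3, 15.1]
opening: 0.115
gripper_force: 63.5
```

```bash
python3 -c "
from h import *
o=get_obs();print(o['ft_force'],o['torque'],o['eef_rot'])"
```

```text
[-5.63783856 -3.27580331 15.13886937] [-0.73857664  1.22148912  0.02257265] [1.79956192e+02 4.51014200e-02 1.73924498e+02]
```

Request:
move_arm --moves '[{"tx": 0,"ty": 0,"tz": 0,"rx": 0,"ry": 0,"rz": 0.04},{"tx": 0,"ty": 0,"tz": 0,"rx": 0,"ry": 0,"rz": 0.04},{"tx": 0,"ty": 0,"tz": 0,"rx": 0,"ry": 0,"rz": 0.04},{"tx": 0,"ty": 0,"tz": 0,"rx": 0,"ry": 0,"rz": 0.04},{"tx": 0,"ty": 0,"tz": 0,"rx": 0,"ry": 0,"rz": 0.04},{"tx": 0,"ty": 0,"tz": 0,"rx": 0,"ry": 0,"rz": 0.04}]'

```text
t: 13.0
position: [539.1, 42.0, 177.2]
eef_rot: [179.9, 0.0, 160.1]
ft_force: [-4.6, -2.5, 16.1]
opening: 0.115
gripper_force: 63.5
```

```bash
python3 -c "
from h import *
o=get_obs();print(o['ft_force'],o['torque'],o['eef_rot'])"
```

```text
[-4.64755915 -2.53829591 16.12182488] [-0.58549599  1.19769746  0.01463349] [1.79927732e+02 2.87729035e-02 1.60148305e+02]
```

Request:
move_arm --moves '[{"tx": 0,"ty": 0,"tz": 0,"rx": 0,"ry": 0,"rz": 0.04},{"tx": 0,"ty": 0,"tz": 0,"rx": 0,"ry": 0,"rz": 0.04},{"tx": 0,"ty": 0,"tz": 0,"rx": 0,"ry": 0,"rz": 0.04},{"tx": 0,"ty": 0,"tz": 0,"rx": 0,"ry": 0,"rz": 0.04},{"tx": 0,"ty": 0,"tz": 0,"rx": 0,"ry": 0,"rz": 0.04},{"tx": 0,"ty": 0,"tz": 0,"rx": 0,"ry": 0,"rz": 0.04},{"tx": 0,"ty": 0,"tz": 0,"rx": 0,"ry": 0,"rz": 0.04},{"tx": 0,"ty": 0,"tz": 0,"rx": 0,"ry": 0,"rz": 0.04},{"tx": 0,"ty": 0,"tz": 0,"rx": 0,"ry": 0,"rz": 0.04},{"tx": 0,"ty": 0,"tz": 0,"rx": 0,"ry": 0,"rz": 0.04}]'

```text
t: 13.83
position: [539.3, 42.2, 177.3]
eef_rot: [179.9, -0.0, 137.2]
ft_force: [-4.6, -0.9, 14.6]
opening: 0.115
gripper_force: 63.4
```

Request:
move_arm --moves '[{"tx": 0,"ty": 0,"tz": 0,"rx": 0,"ry": 0,"rz": 0.04},{"tx": 0,"ty": 0,"tz": 0,"rx": 0,"ry": 0,"rz": 0.04},{"tx": 0,"ty": 0,"tz": 0,"rx": 0,"ry": 0,"rz": 0.04},{"tx": 0,"ty": 0,"tz": 0,"rx": 0,"ry": 0,"rz": 0.04},{"tx": 0,"ty": 0,"tz": 0,"rx": 0,"ry": 0,"rz": 0.04},{"tx": 0,"ty": 0,"tz": 0,"rx": 0,"ry": 0,"rz": 0.04},{"tx": 0,"ty": 0,"tz": 0,"rx": 0,"ry": 0,"rz": 0.04},{"tx": 0,"ty": 0,"tz": 0,"rx": 0,"ry": 0,"rz": 0.04},{"tx": 0,"ty": 0,"tz": 0,"rx": 0,"ry": 0,"rz": 0.04},{"tx": 0,"ty": 0,"tz": 0,"rx": 0,"ry": 0,"rz": 0.04},{"tx": 0,"ty": 0,"tz": 0,"rx": 0,"ry": 0,"rz": 0.04}]'

```text
t: 14.75
position: [539.5, 42.4, 177.3]
eef_rot: [179.9, -0.1, 112.0]
ft_force: [-4.4, -1.4, 14.5]
opening: 0.116
gripper_force: 63.4
```

```bash
python3 -c "
from h import *
o=get_obs();print(o['ft_force'],o['torque'],o['eef_rot'])"
```

```text
[-4.40688741 -1.42802623 14.45035041] [-0.35155598  0.87353939  0.03396122] [ 1.79867690e+02 -6.75918063e-02  1.12035443e+02]
```

Request:
move_arm --moves '[{"tx": 0,"ty": 0,"tz": 0,"rx": 0,"ry": 0,"rz": 0.04},{"tx": 0,"ty": 0,"tz": 0,"rx": 0,"ry": 0,"rz": 0.04},{"tx": 0,"ty": 0,"tz": 0,"rx": 0,"ry": 0,"rz": 0.04},{"tx": 0,"ty": 0,"tz": 0,"rx": 0,"ry": 0,"rz": 0.04},{"tx": 0,"ty": 0,"tz": 0,"rx": 0,"ry": 0,"rz": 0.04},{"tx": 0,"ty": 0,"tz": 0,"rx": 0,"ry": 0,"rz": 0.04},{"tx": 0,"ty": 0,"tz": 0,"rx": 0,"ry": 0,"rz": 0.04},{"tx": 0,"ty": 0,"tz": 0,"rx": 0,"ry": 0,"rz": 0.04},{"tx": 0,"ty": 0,"tz": 0,"rx": 0,"ry": 0,"rz": 0.04},{"tx": 0,"ty": 0,"tz": 0,"rx": 0,"ry": 0,"rz": 0.03},{"tx": 0,"ty": 0,"tz": 0,"rx": 0,"ry": 0,"rz": 0.01},{"tx": 0,"ty": 0,"tz": 0,"rx": 0,"ry": 0,"rz": 0}]'

```text
t: 15.75
position: [539.8, 42.4, 177.3]
eef_rot: [179.9, -0.1, 89.2]
ft_force: [-3.1, -1.2, 13.5]
opening: 0.112
gripper_force: 63.3
```

```bash
python3 -c "
from h import *
o=get_obs();print(o['ft_force'],o['torque'],o['eef_rot'])
im,dp=grab_frame('top');np.savez('t2.npz',im=im,dp=dp)"
```

```text
[-3.10582874 -1.20251485 13.46285841] [-0.30269193  0.72846454 -0.08950661] [ 1.79869873e+02 -1.17887193e-01  8.91984292e+01]
```

Request:
move_arm --moves '[{"tx": 0,"ty": 0,"tz": -0.1,"rx": 0,"ry": 0,"rz": 0},{"tx": 0,"ty": 0,"tz": -0.1,"rx": 0,"ry": 0,"rz": 0},{"tx": 0,"ty": 0,"tz": 0,"rx": 0,"ry": 0,"rz": 0},{"tx": 0,"ty": 0,"tz": 0,"rx": 0,"ry": 0,"rz": 0}]'

```text
t: 16.13
position: [539.8, 42.4, 178.4]
eef_rot: [179.9, -0.1, 89.2]
ft_force: [-0.0, -0.6, 4.7]
opening: 0.11
gripper_force: 62.0
```

Request:
move_arm --moves '[{"tx": 0,"ty": 0,"tz": -0.1,"rx": 0,"ry": 0,"rz": 0},{"tx": 0,"ty": 0,"tz": 0,"rx": 0,"ry": 0,"rz": 0},{"tx": 0,"ty": 0,"tz": 0,"rx": 0,"ry": 0,"rz": 0}]'

```text
t: 16.38
position: [539.8, 42.3, 179.3]
eef_rot: [179.9, -0.1, 89.2]
ft_force: [1.2, 1.5, 4.3]
opening: 0.115
gripper_force: 61.9
```

Request:
move_arm --moves '[{"tx": 0,"ty": 0,"tz": -0.1,"rx": 0,"ry": 0,"rz": 0},{"tx": 0,"ty": 0,"tz": 0,"rx": 0,"ry": 0,"rz": 0},{"tx": 0,"ty": 0,"tz": 0,"rx": 0,"ry": 0,"rz": 0}]'

```text
t: 16.63
position: [539.7, 42.2, 180.2]
eef_rot: [179.9, -0.1, 89.2]
ft_force: [2.6, 3.5, 4.6]
opening: 0.118
gripper_force: 61.8
```

Request:
move_arm --moves '[{"tx": 0,"ty": 0,"tz": -0.06,"rx": 0,"ry": 0,"rz": 0},{"tx": 0,"ty": 0,"tz": 0,"rx": 0,"ry": 0,"rz": 0},{"tx": 0,"ty": 0,"tz": 0,"rx": 0,"ry": 0,"rz": 0}]'

```text
t: 16.88
position: [539.7, 42.2, 180.8]
eef_rot: [179.9, -0.1, 89.2]
ft_force: [4.1, 4.7, 4.7]
opening: 0.113
gripper_force: 61.7
```

Request:
move_arm --moves '[{"tx": 0,"ty": 0,"tz": -0.05,"rx": 0,"ry": 0,"rz": 0},{"tx": 0,"ty": 0,"tz": 0,"rx": 0,"ry": 0,"rz": 0},{"tx": 0,"ty": 0,"tz": 0,"rx": 0,"ry": 0,"rz": 0}]'

```text
t: 17.13
position: [539.7, 42.2, 181.3]
eef_rot: [179.9, -0.1, 89.2]
ft_force: [2.8, 3.6, 3.5]
opening: 0.111
gripper_force: 61.7
```

Force is starting to drop where the notch should be, so I'll release and lift away.

Request:
move_arm --moves '[{"tx": 0,"ty": 0,"tz": 0,"rx": 0,"ry": 0,"rz": 0},{"tx": 0,"ty": 0,"tz": 0,"rx": 0,"ry": 0,"rz": 0},{"tx": 0,"ty": 0,"tz": 0,"rx": 0,"ry": 0,"rz": 0},{"tx": 0,"ty": 0,"tz": 0,"rx": 0,"ry": 0,"rz": 0},{"tx": 0,"ty": 0,"tz": 0,"rx": 0,"ry": 0,"rz": 0},{"tx": 0,"ty": 0,"tz": 0,"rx": 0,"ry": 0,"rz": 0}]' --jaw 120

```text
t: 17.63
position: [538.7, 41.4, 180.7]
eef_rot: [-180.0, 0.0, 89.2]
ft_force: [0.2, -0.2, -1.3]
opening: 0.53
gripper_force: 0.0
```

Request:
move_arm --moves '[{"tx": 0,"ty": 0,"tz": -1,"rx": 0,"ry": 0,"rz": 0},{"tx": 0,"ty": 0,"tz": -1.5,"rx": 0,"ry": 0,"rz": 0},{"tx": 0,"ty": 0,"tz": -2,"rx": 0,"ry": 0,"rz": 0},{"tx": 0,"ty": 0,"tz": -2,"rx": 0,"ry": 0,"rz": 0},{"tx": 0,"ty": 0,"tz": -2,"rx": 0,"ry": 0,"rz": 0},{"tx": 0,"ty": 0,"tz": 0,"rx": 0,"ry": 0,"rz": 0},{"tx": 0,"ty": 0,"tz": 0,"rx": 0,"ry": 0,"rz": 0},{"tx": 0,"ty": 0,"tz": 0,"rx": 0,"ry": 0,"rz": 0},{"tx": 0,"ty": 0,"tz": 0,"rx": 0,"ry": 0,"rz": 0}]' --jaw 0

```text
t: 18.38
position: [538.4, 41.5, 265.2]
eef_rot: [-179.9, 0.0, 89.2]
ft_force: [0.2, -0.1, 0.4]
opening: 0.998
gripper_force: 0.0
```

```bash
python3 - <<'E'
from h import *
o=get_obs();print(o['position'],o['ft_force'],o['eef_rot'])
im,dp=grab_frame('wrist');np.savez('w2.npz',im=im,dp=dp,pos=o['position'],rot=o['eef_rot']);cm=cam('wrist',o)
cv2.imwrite('pics/w2.png',cv2.resize(im[140:320,170:350],None,fx=3.3,fy=3.3,interpolation=cv2.INTER_CUBIC))
E
```

```text
[538.38759757  41.52244865 265.17198488] [ 0.23557945 -0.05869608  0.44715659] [-1.79907033e+02  1.09299290e-02  8.91987681e+01]
```

View pics/w2.png

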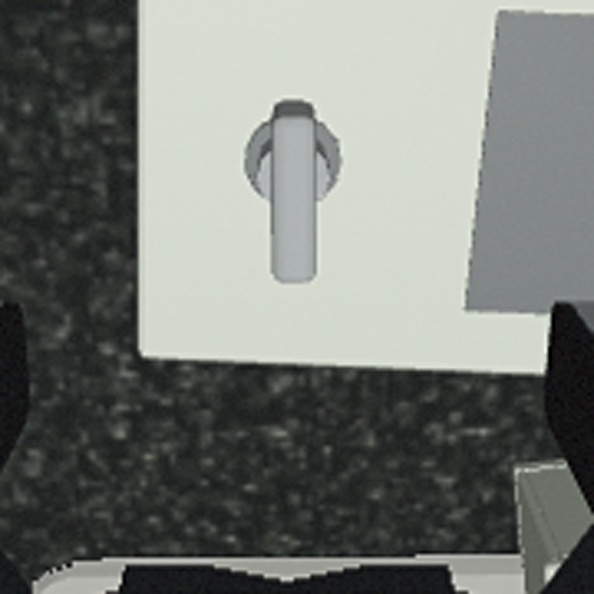

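The wing lies square across the cover (crop column 295, rows 115–282) and the cover is shut. I'll check the wing's height and angle numerically.

```bash
python3 - <<'E'
from h import *
for f,wp,cp in(('w1',[(257,195),(258,205),(258,215)],[(230,190),(285,190),(230,220)]),('w2',[(259,185),(259,195),(259,210)],[(225,180),(290,180),(225,220)])):
    z=np.load(f+'.npz');cm=cam('wrist',{'position':z['pos'],'eef_rot':z['rot']});g=lambda L:back(cm,L,[z['dp'][v,u] for u,v in L])
    print(f,g(wp)[:,2].round(1),g(cp)[:,2].round(1))
px=np.array([[294.5,117],[295,281]])/3.3+[170,140]-.35
n=back(cm,px,[1000,1000]);T=cm[2];q=T[:3,3]+(n-T[:3,3])*((132.5-T[2,3])/(n[:,2]-T[2,3]))[:,None]
d=q[1]-q[0];print(q.round(1),np.degrees(np.arctan2(d[1],d[0])))
e=np.array([[140,0],[140,355]])/3.3+[170,140]-.35 # cover near edge
n=back(cm,e,[1000,1000]);q=T[:3,3]+(n-T[:3,3])*((93-T[2,3])/(n[:,2]-T[2,3]))[:,None];d=q[1]-q[0];print('edge',q.round(1),np.degrees(np.arctan2(d[1],d[0])))
E
```

```text
w1 [134.8 133.3 134.8] [92.8 92.3 92.7]
w2 [131.5 132.  131.7] [92.2 92.3 92.3]
[[540.5  63.9 132.5]
 [540.2  21.9 132.5]] -90.45157563469333
edge [[498.9  87.7  93. ]
 [492.5 -19.9  93. ]] -93.4338285066348
```

```bash
python3 -c "
from h import *
print(close_job())"
```

```text
the job is handed in; nothing more can be done
None
```

The cover is shut and the stud fastened: turned about 1.52 rad (87°), with the wing head resting about 2.6 mm below its unpressed height, so the cam is up in the catch. The push peaked at about 16 N, the shaker, jar and mug were not touched, and the job was handed in at about 18 s; no verdict was returned.

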